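# Crank the tipping tray to line up satellite spacers in a V-trough

## Robot

A 7-joint arm with a two-finger parallel gripper is mounted at the origin on the work surface. World frame = base frame: x ahead of the robot, y to its left, z up, the work surface at z = 0. Lengths are in m, angles in rad, forces in N, time in s.
With the tool pointing down it reaches from about 0.425 to 1.025 m from the base axis. Payload 9.4 kg.
Tool frame: the origin (TCP) lies on the centre line of the jaws, within the pads' length; the fingertips stand 19 mm ahead of it and the grasp point (between the pads) is the TCP; z points along the fingers, y is the direction in which the jaws open and shut (so a half turn about z gives the same grasp; the last joint's range is limited). The gripper opens to 93 mm and grips with 3 to 60 N. Pads are 15 mm wide; open, the fingers measure 128 mm over their backs; the gripper's body (75 mm by 188 mm) begins 65 mm behind the grasp point.
Start: joints at [1.145, 0.599, -0.003, 1.599, 0.002, 0.943, -0.08], TCP at [0.248, -0.681, 0.238] pointing down, gripper open.
Joint ranges: [-2.57, 2.57], [-0.35, 1.97], [-1.29, 1.29], [0.11, 2.56], [-1.05, 4.19], [0.11, 1.86], [-2.63, 2.63]. Speed limits (rad/s): [2.22, 2.22, 3.01, 3.01, 3.14, 3.14, 3.14].

## Interface

Orientations are given as a unit quaternion [w, x, y, z].
In Python, from station import sensors, camera, finish_job gives the robot as it stands.
- The arm moves only by the tool carry_out, never from a script. Its argument "targets" is one flat list of numbers, 6 for each row, row after row: the shift along the tool's x, y, z in m, then the turn, a rotation vector about the tool's x, y, z in degrees. In form: [dx, dy, dz, rx, ry, rz, dx, dy, dz, rx, ry, rz, ...]. A call has 1 to 8 rows; each row shifts and turns the commanded pose from where the row before left it, along the tool's axes as they then stand; what a row does not reach is not made up. A row lasts 1/8 s, in which the tool goes at most 62.5 mm and 10.7 degrees, less where a joint would pass 70% of its speed; a pose out of reach is approached as far as the arm can. A call with a gripper value outside its range is refused whole. "gripper" is the opening, from -1 (shut) to 1 (fully open), so that 0 is half open, set as the call begins (left out, the last holds). The fingers move at their own pace and stop on an object; "grip_force" is the grip in N (left out, the last holds). Time passes only in rows, so rows that do not move let the fingers close. It gives the time, the measured TCP pose, the force and the opening at its end, in the units of the state.
- sensors.get_state(): the state, without advancing time (a new reading comes with each control period).
- camera(name): name is "scene" or "side" or "wrist"; returns a dict with "frame" (420x560x3 uint8, red, green, blue), "mtx" (3x3 intrinsics, pixels), "D" ([k1, k2, p1, p2, k3] as OpenCV has them; the pictures are not rectified), "cam_to_world" (4x4, takes a point from camera to world coordinates); the wrist camera has in their place "T_tool_cam" (4x4, takes a point from camera to tool coordinates, whose origin is the TCP and whose axes are the flange's). Camera axes: x right, y up, looking along -z (the intrinsics and any distortion apply to the point x, -y, -z); pixel columns grow to the right and rows downward; lengths in m; the calibration is good to about 2 mm. A picture is of the moment at which its call begins: read the wrist's pose just before it. There is no depth.
- finish_job(): hands the job in, once; it reports no verdict.
The state is a dict: "t": time; "joint_positions": joint angles; "dq": joint speeds; "tau": joint torques, N m; "tcp_pos": TCP position; "ee_rot": TCP orientation; "wrist_force": force on the tool from outside, world axes, zero at the start; "wrist_torque": the same for the moment, N m; "gripper_width": opening from 0.0 (shut) to 1.0 (fully open).
Only numpy, scipy, OpenCV 4.12 (cv2) and the standard library are available. Lean on these libraries where they do the work, as an engineer would, in place of code of your own. Each camera call takes 0.05 s, during which the arm holds its last target.

## Task

Take the white bottle out of the way of the crank and stand it upright on the cork coaster, and push the yellow V-trough along its rail fully home under the tray's lip. Then hold the crank's loose red grip sleeve and, never letting go of it while the crank turns, wind the crank counter-clockwise (seen from above) all the way to its stop, so that the tray tips its three brass spacers into the trough and they lie in line along its fold. Let go at the end; the handle must not strike the bottle, and everything else on the bench stays where it is.

Things in the scene. Friction and masses are not known exactly. Their poses are not given: they have to be found in the camera images.
- feeder: the fixed tipping feeder; origin on the bench. Its axes: y along the trough's fold, z up, tray tips to -x. In mm in this frame: white tray (76 x 160, three lanes), lip and pivot at x -45, z 85, back edge at x 32, top at most 165 when tipped; posts at x -41, y +-88, z 86; crank housing 84 across, 75 high at x -30, y -185; trough rail 30 wide, 12 high at x -65, y -110 to 210.
- crank_axis (a point): point on the crank's vertical axis, 122 mm above the bench, the height of the middle of the grip sleeve; its axes are the feeder's
- crank (a joint): crank angle, rad, counter-clockwise from above; 0 at one stop (arm along the feeder's +x), 9.425 (one and a half turns) at the other. Gearing tips the tray in proportion, 63 degrees over the whole range; its floor leans back by 10 degrees at 0. About 2 N at the sleeve turns it; it stays where it is left. The steel arm is 83 to 91 mm above the bench.
- sleeve: red grip sleeve, an upright cylinder 24 mm in diameter and 58 mm high, spinning freely on the crank's pin, 60 mm from the crank's axis; origin at its centre, 122 mm above the bench (it spans 93 to 151 mm); its own yaw is free
- trough (a joint): how far the V-trough is drawn out along the feeder's +y, m: 0 is fully home, against a stop; at most 0.11. It slides with about 3 N and stays where it is left.
- trough_fold (a point): point on the inner fold line of the 90-degree yellow V-trough (205 mm long, from 80 mm to -y to 125 mm to +y of this point), 34 mm above the bench; moves with the trough; y along the fold
- trough_push (a point): centre of the outer face of the orange end plate at the trough's +y end (80 mm wide, 62 mm high, from 15 to 77 mm above the bench); push it here towards the feeder's -y; this point is 52 mm above the bench
- spacer1: brass round spacer, 14 mm in diameter and 34 mm long, 20 g, lying in a lane of the tray; origin at its centre, y along its length
- spacer2: brass round spacer, 14 mm in diameter and 34 mm long, 20 g, lying in a lane of the tray; origin at its centre, y along its length
- spacer3: brass round spacer, 14 mm in diameter and 34 mm long, 20 g, lying in a lane of the tray; origin at its centre, y along its length
- bottle: closed white bottle with green cap, 40 mm in diameter (cap 34 mm, the top 8 mm), 140 mm high, about 0.18 kg; origin at its centre, 70 mm above its foot. It stands on the bench beside the crank's housing, in the way of the sleeve.
- coaster: round cork coaster, 90 mm in diameter, 4 mm thick, fixed; origin under its centre
- satellite: the tall dark satellite frame, 100 x 100 x 300 mm, upright, origin under its centre; a bystander
- meter: grey hand multimeter lying flat, 85 x 150 x 36 mm, origin under its centre; a bystander
- reel: blue ring-shaped reel, 66 mm across, 40 mm high, origin under its centre; a bystander
- screw_tray: black open tray, 100 x 70 x 25 mm, origin under its centre; a bystander
- driver: orange-handled screwdriver lying on the bench, at most 35 mm high; a bystander
- pliers: yellow-handled pliers lying on the bench, about 155 mm long and 20 mm high; a bystander
Not all that is in view belongs to the job. Leave any purple look-alike of the bottle alone. There is more than one size of the coaster; the one meant has the size given above.

How it is judged:
By the outcome, as a careful person would: the job done as asked, in the order asked, and still so for the second after the job is handed in, with the robot touching nothing.
It also fails if it takes over 72 s, if anything falls off the work surface, if the arm or the gripper's body presses on something with over 40 N, if the wrist force passes 120 N, or if a joint passes its speed limit or range.

## Working session

There is one attempt and no reset: what is moved stays moved. The work goes in short steps, Python scripts to look and compute and a tool call to move; the robot and the scene stay as the last step left them, time stands still between calls to the robot, and variables do not carry over. Pictures are saved under pics/ and viewed, and the job is handed in when it is done.

Besides the shell and the picture viewer there is one more tool, called after "Request:" as a command line: name --argument value ..., lists and objects as JSON in quotes. carry_out: Moves the arm, as the interface text tells. Its arguments: {"type":"object","properties":{"targets":{"type":"array"},"gripper":{"type":"number"},"grip_force":{"type":"number"}},"required":["targets"]}

```bash
ls; mkdir -p pics
cat > h.py <<'E'
import numpy as np, cv2
from station import sensors, camera
from scipy.spatial.transform import Rotation as R
def snap(n,f):
    s=sensors.get_state(); c=camera(n)
    cv2.imwrite('pics/'+f+'.png',c['frame'][:,:,::-1])
    T=c.get('cam_to_world')
    if T is None:
        q=s['ee_rot']; W=np.eye(4); W[:3,:3]=R.from_quat([q[1],q[2],q[3],q[0]]).as_matrix(); W[:3,3]=s['tcp_pos']
        T=W@np.array(c['T_tool_cam'])
    np.savez('pics/'+f+'.npz',T=np.array(T),K=np.array(c['mtx']),D=np.array(c['D']),im=c['frame'])
def L(f): return np.load('pics/'+f+'.npz')
def ray(f,uv):
    d=L(f); p=cv2.undistortPoints(np.array([[uv]],float),d['K'],d['D'])[0,0]
    v=d['T'][:3,:3]@np.array([p[0],-p[1],-1.]); return d['T'][:3,3],v/np.linalg.norm(v)
def atz(f,uv,z):
    o,v=ray(f,uv); return o+v*(z-o[2])/v[2]
def tri(obs):
    A=np.zeros((3,3));b=np.zeros(3);rs=[ray(*o) for o in obs]
    for o,v in rs:
        M=np.eye(3)-np.outer(v,v);A+=M;b+=M@o
    p=np.linalg.solve(A,b)
    return p,[np.linalg.norm((np.eye(3)-np.outer(v,v))@(p-o)) for o,v in rs]
def proj(f,P):
    d=L(f); P=np.atleast_2d(P); Ti=np.linalg.inv(d['T']); c=P@Ti[:3,:3].T+Ti[:3,3]
    c=c*np.array([1,-1,-1]); return cv2.projectPoints(c,np.zeros(3),np.zeros(3),d['K'],d['D'])[0][:,0]
E
python3 - <<'E'
from h import *
print(sensors.get_state())
for n in ('scene','side','wrist'): snap(n,n+'0'); print(L(n+'0')['T'].round(3).tolist())
E
```

```text
pics
{'t': 0.0, 'joint_positions': array([ 1.1453043 ,  0.60008907, -0.00253448,  1.60013752,  0.00179138,
        0.94287151, -0.07977184]), 'dq': array([ 1.27202528e-03, -1.14303271e-04, -2.80631289e-03, -2.40880651e-04,
        9.14728502e-04,  7.07397974e-04,  4.41109656e-05]), 'tau': array([-7.98074643e-05, -7.65069509e+01,  1.49666660e+00, -2.52348912e+01,
       -5.26062003e-02,  1.68044394e-02,  1.11212371e-04]), 'tcp_pos': array([ 0.24760485, -0.68092295,  0.23678338]), 'ee_rot': array([-7.25328671e-04,  9.84824788e-01,  1.73549914e-01, -1.97152646e-04]), 'wrist_force': array([ 0.33842659, -0.1525697 , -0.83052499]), 'wrist_torque': array([-0.0104641 ,  0.03859023,  0.01328851]), 'gripper_width': 0.9989382677285598}
[[0.324, -0.793, 0.515, 1.244], [0.946, 0.266, -0.185, -0.248], [0.009, 0.547, 0.837, 1.358], [0.0, 0.0, 0.0, 1.0]]
[[-0.709, 0.405, -0.577, -0.246], [-0.705, -0.431, 0.563, 0.689], [-0.021, 0.806, 0.591, 0.821], [0.0, 0.0, 0.0, 1.0]]
[[0.342, 0.909, 0.238, 0.313], [-0.94, 0.332, 0.084, -0.658], [-0.002, -0.253, 0.968, 0.384], [0.0, 0.0, 0.0, 1.0]]
```

View pics/scene0.png

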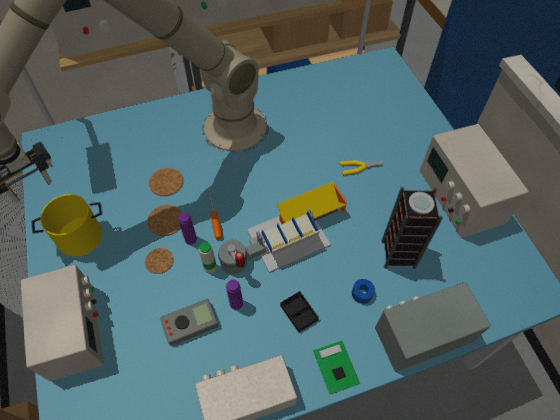

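View pics/side0.png

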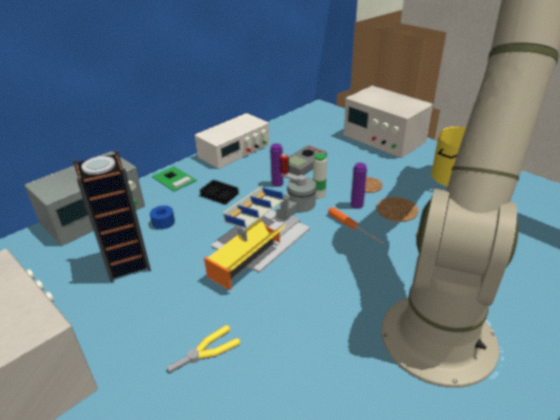

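View pics/wrist0.png

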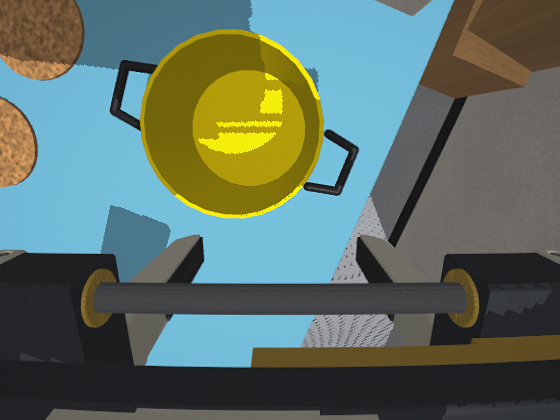

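Scene view candidates: white bottle at (206,257), with purple look-alikes at (187,228) and (235,294). Coasters at (167,181), (165,220) and (159,261), sizes to be measured. Red sleeve at (240,259), yellow trough at (312,205), orange plate at its right end, (342,200). I'll crop closer.

Run:
```python
from h import *
a=cv2.imread('pics/scene0.png')[150:320,130:390]; cv2.imwrite('pics/c1.png',cv2.resize(a,None,fx=3,fy=3,interpolation=cv2.INTER_CUBIC))
a=cv2.imread('pics/side0.png')[130:300,190:430]; cv2.imwrite('pics/c2.png',cv2.resize(a,None,fx=3.3,fy=3.3,interpolation=cv2.INTER_CUBIC))
# coasters
im=L('scene0')['im'].astype(int); 
hsv=cv2.cvtColor(L('scene0')['im'],cv2.COLOR_RGB2HSV)
m=((hsv[:,:,0]<20)&(hsv[:,:,1]>80)).astype(np.uint8)
n,lab,st,ce=cv2.connectedComponentsWithStats(m)
for i in range(1,n):
    if st[i,4]>300 and 140<ce[i,0]<190 and 160<ce[i,1]<280:
        cn=max(cv2.findContours((lab==i).astype(np.uint8),0,2)[0],key=len)[:,0]
        P=np.array([atz('scene0',c,0.004)[:2] for c in cn.astype(float)])
        (c,r)=cv2.minEnclosingCircle(P.astype(np.float32)); print(ce[i],c,2*r)
```

```text
[165.67078189 181.51577503] (0.17440113425254822, -0.30164602398872375) 0.12054857611656189
[163.92982456 220.12280702] (0.3311319947242737, -0.33583176136016846) 0.12103048712015152
[158.76524954 260.2883549 ] (0.47295302152633667, -0.3837062120437622) 0.08868775516748428
```

View pics/c1.png

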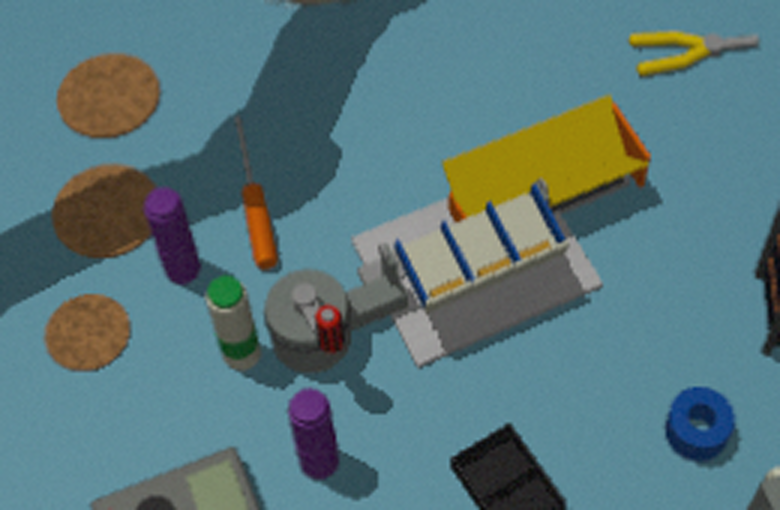

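View pics/c2.png

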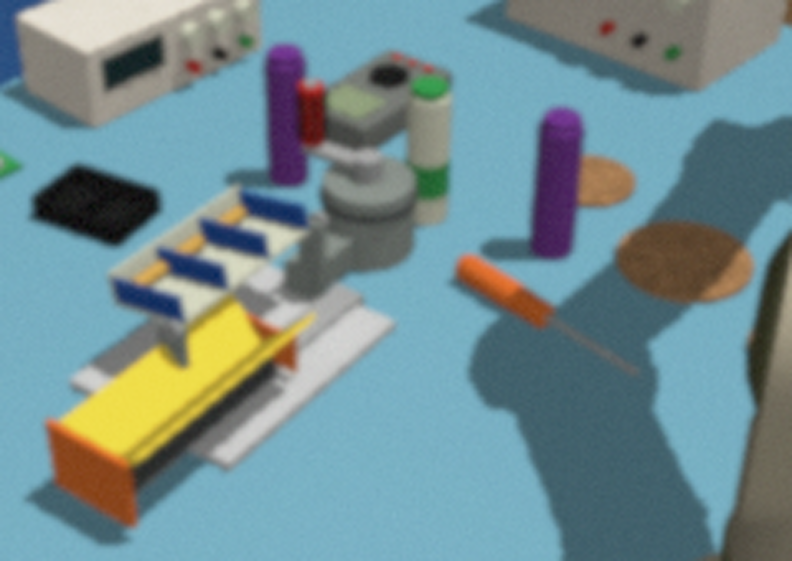

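Run:
```python
from h import *
s=lambda x,y:('scene0',(130+x/3,150+y/3)); d=lambda x,y:('side0',(190+x/3.3,130+y/3.3))
P={}
for n,o in dict(cap=[s(226,288),d(432,83)],sleeve=[s(329,313),d(313,85)],plA=[s(612,98),d(133,470)],plB=[s(649,160),d(48,423)],
  purp1=[s(165,202),d(561,117)],purp2=[s(309,404),d(285,53)],reel=[s(701,420),d(-92,265)],
  hub=[s(305,292),d(372,158)],baseC=[s(602,287),d(72,380)],baseD=[s(427,364),d(262,272)]).items():
    p,e=tri(o); P[n]=p; print(n,p.round(4),np.round(e,4))
v=P['plB']-P['plA']; print(np.linalg.norm(v),np.degrees(np.arctan2(v[1],v[0])))
```

```text
cap [ 0.5442 -0.235   0.1373] [0.0029 0.0029]
sleeve [ 0.6073 -0.149   0.1471] [0.0028 0.0028]
plA [0.4118 0.2281 0.0734] [0.0027 0.0027]
plB [0.4986 0.2361 0.0689] [0.0027 0.0027]
purp1 [ 0.4274 -0.2694  0.1343] [0.0027 0.0027]
purp2 [ 0.6855 -0.1914  0.1335] [0.0023 0.0023]
reel [0.7831 0.1752 0.0371] [0.0034 0.0034]
hub [ 0.5477 -0.1607  0.0917] [0.003 0.003]
baseC [0.5942 0.1492 0.0006] [0.0031 0.0031]
baseD [ 0.607  -0.0635 -0.0132] [0.0136 0.0136]
0.08729584350690885 5.32256369937188
```

```bash
cat >> h.py <<'E'
def pose(s=None):
    s=s or sensors.get_state(); q=s['ee_rot']; return np.array(s['tcp_pos']),R.from_quat([q[1],q[2],q[3],q[0]])
def tgtR(yaw): # jaw y_tool at yaw deg, z down
    a=np.radians(yaw); y=np.array([np.cos(a),np.sin(a),0]); z=np.array([0,0,-1.]); return R.from_matrix(np.array([np.cross(y,z),y,z]).T)
def plan(p1,yaw,n,start=None):
    p,r=start or pose(); r1=tgtR(yaw); w=(r.inv()*r1).as_rotvec(); out=[]
    w=np.round(np.degrees(w)/n,2); 
    for i in range(n):
        d=r.inv().apply((np.array(p1)-p)/(n-i)); d=np.round(d,4); out+=[*d.tolist(),*w.tolist()]
        p=p+r.apply(d); r=r*R.from_rotvec(np.radians(w))
    for i in range(n): print(out[6*i:6*i+6])
    print('end',p.round(4),np.degrees((r.inv()*r1).as_rotvec()).round(2)); return p,r
E
python3 - <<'E'
from h import *
s=plan([0.40,-0.46,0.30],-30,4)
plan([0.544,-0.27,0.30],8,6,s)
for n,uv in dict(sat=(405,265),pliers=(345,167),pliers2=(382,164),drv=(217,235)).items(): print(n,atz('scene0',uv,0))
E
```

```text
[0.0547, -0.0389, -0.0157, -0.02, -0.0, -10.0]
[0.0606, -0.0288, -0.0157, -0.02, -0.0, -10.0]
[0.0647, -0.0179, -0.0158, -0.02, -0.0, -10.0]
[0.0668, -0.0064, -0.0157, -0.02, -0.0, -10.0]
end [ 0.4  -0.46  0.3 ] [ 0.02 -0.01 -0.01]
[0.0394, 0.0049, 0.0, 0.0, -0.0, -6.34]
[0.0386, 0.0093, 0.0, 0.0, -0.0, -6.34]
[0.0374, 0.0135, 0.0, 0.0, -0.0, -6.34]
[0.0357, 0.0175, 0.0, 0.0, -0.0, -6.34]
[0.0335, 0.0214, 0.0, 0.0, -0.0, -6.34]
[0.0309, 0.0249, 0.0, 0.0, -0.0, -6.34]
end [ 0.544 -0.27   0.3  ] [ 0.02 -0.    0.03]
sat [0.73655788 0.34985315 0.        ]
pliers [0.31374252 0.32186004 0.        ]
pliers2 [0.34337084 0.45545782 0.        ]
drv [ 0.44038897 -0.18507653  0.        ]
```

Request:
carry_out --targets '[0.043, -0.031, -0.012, 0, 0, -8, 0.047, -0.025, -0.012, 0, 0, -8, 0.051, -0.018, -0.013, 0, 0, -8, 0.053, -0.01, -0.013, 0, 0, -8, 0.053, -0.003, -0.013, 0, 0, -8, 0.039, 0.005, 0, 0, 0, -6.5, 0.039, 0.009, 0, 0, 0, -6.5, 0.037, 0.0135, 0, 0, 0, -6.5]'

```text
t: 1.15
tcp_pos: [0.4714, -0.3652, 0.3006]
ee_rot: [-0.0, 0.768, 0.641, -0.0]
wrist_force: [-0.0, -0.6, -0.5]
gripper_width: 1.003
```

Request:
carry_out --targets '[0.036, 0.0175, 0, 0, 0, -6.5, 0.0335, 0.021, 0, 0, 0, -6.5, 0.031, 0.025, 0, 0, 0, -6, 0, 0, 0, 0, 0, 0, 0, 0, 0, 0, 0, 0]'

```text
t: 1.78
tcp_pos: [0.5411, -0.2708, 0.3003]
ee_rot: [-0.0, 0.653, 0.757, -0.0]
wrist_force: [-0.5, -1.0, -0.7]
gripper_width: 1.001
```

Run:
```python
from h import *
p,r=pose(); print(p,r.as_matrix().round(3).tolist()); snap('wrist','w1'); snap('scene','s1')
```

```text
[ 0.54109636 -0.27075934  0.30031974] [[-0.146, 0.989, -0.001], [0.989, 0.146, -0.0], [-0.0, -0.001, -1.0]]
```

View pics/w1.png

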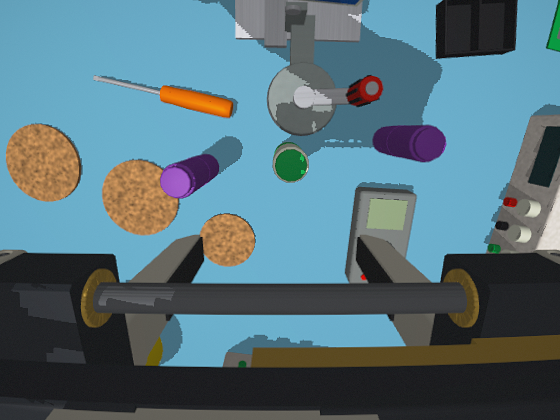

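Wrist view: green cap centre (291,163), sleeve top (372,88), hub (304,97), small coaster (227,240), purple bottles at (178,180) and (428,143).

Run:
```python
from h import *
s=lambda x,y:('scene0',(130+x/3,150+y/3)); d=lambda x,y:('side0',(190+x/3.3,130+y/3.3))
for n,o in dict(cap=[s(226,288),d(432,83),('w1',(291,164))],cap2=[s(226,288),('w1',(291,164))],sleeve=[s(329,313),d(313,85),('w1',(372,88))],hub=[s(305,292),d(372,158),('w1',(304,97))]).items():
    p,e=tri(o); print(n,p.round(4),np.round(e,4))
print(atz('w1',(291,164),.14),atz('w1',(372,88),.151),atz('w1',(304,97),.093))
hsv=cv2.cvtColor(L('w1')['im'],cv2.COLOR_RGB2HSV)
m=((hsv[:,:,0]<20)&(hsv[:,:,1]>80)).astype(np.uint8); m[:,:190]=0;m[:,262:]=0;m[:205]=0;m[272:]=0
cn=max(cv2.findContours(m,0,2)[0],key=len)[:,0]
P=np.array([atz('w1',c,0.004)[:2] for c in cn.astype(float)]); c,r=cv2.minEnclosingCircle(P.astype(np.float32));print(c,2*r)
```

```text
cap [ 0.5456 -0.2349  0.1376] [0.0023 0.0038 0.002 ]
cap2 [ 0.5476 -0.2335  0.1395] [0.0007 0.0007]
sleeve [ 0.6096 -0.1495  0.148 ] [0.0025 0.0041 0.0031]
hub [ 0.5499 -0.1612  0.092 ] [0.0028 0.0042 0.0029]
[ 0.54747727 -0.23416584  0.14      ] [ 0.61197169 -0.1499198   0.151     ] [ 0.55275723 -0.1613302   0.093     ]
(0.4717128574848175, -0.3840157687664032) 0.09018599987030029
```

Request:
carry_out --targets '[0.018, 0.006, 0.02, 0, 0, 0, 0.018, 0.005, 0.03, 0, 0, 0, 0, 0, 0.04, 0, 0, 0, 0, 0, 0.04, 0, 0, 0, 0, 0, 0.04, 0, 0, 0, 0, 0, 0.025, 0, 0, 0, 0, 0, 0, 0, 0, 0, 0, 0, 0, 0, 0, 0]'

```text
t: 2.88
tcp_pos: [0.5474, -0.2336, 0.1065]
ee_rot: [0.0, 0.653, 0.757, 0.0]
wrist_force: [-0.1, 0.1, 0.2]
gripper_width: 1.002
```

Run:
```python
from h import *
p,r=pose(); print(p); snap('wrist','w2');
```

```text
[ 0.54741613 -0.23362714  0.10648754]
```

View pics/w2.png

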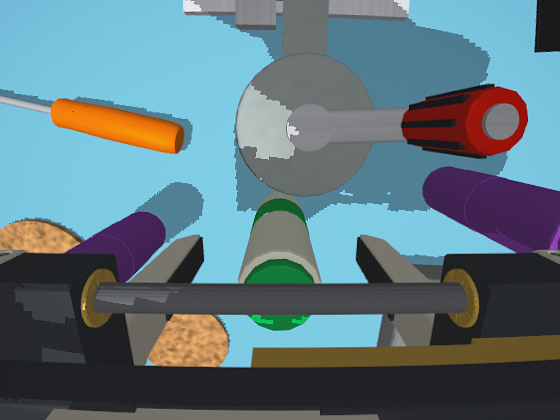

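The bottle sits centred between the jaws at about (281,290). Closing now.

Request:
carry_out --targets '[0, 0, 0, 0, 0, 0, 0, 0, 0, 0, 0, 0, 0, 0, 0, 0, 0, 0, 0, 0, 0, 0, 0, 0, 0, 0, 0, 0, 0, 0, 0, 0, 0, 0, 0, 0]' --gripper -1 --grip_force 20

```text
t: 3.68
tcp_pos: [0.5472, -0.2329, 0.1056]
ee_rot: [-0.0, 0.653, 0.758, 0.0]
wrist_force: [-0.3, 0.9, 0.0]
gripper_width: 0.428
```

Run:
```python
from h import *
print(tri([('w1',(372,88)),('w2',(503,122))]),atz('w2',(503,122),.151)); print(tri([('w1',(304,97)),('w2',(310,127))]))
p,r=pose();print(p)
s=plan([0.547,-0.234,0.166],8.4,2); s=plan([0.472,-0.384,0.166],8.4,5,s)
```

```text
(array([ 0.61132529, -0.15035315,  0.15335816]), [np.float64(1.8281776456707e-05), np.float64(1.8281776456684027e-05)]) [ 0.61307051 -0.15002964  0.151     ]
(array([ 0.55309611, -0.16085321,  0.08924338]), [np.float64(0.00011688459428622837), np.float64(0.0001168845942863122)])
[ 0.54721834 -0.23287947  0.10556283]
[-0.0005, -0.0002, -0.0302, -0.0, -0.0, 0.05]
[-0.0006, -0.0002, -0.0302, -0.0, -0.0, 0.05]
end [ 0.547 -0.234  0.166] [-0.   -0.   -0.01]
[-0.0275, -0.0192, -0.0, -0.0, -0.0, -0.0]
[-0.0275, -0.0192, -0.0, -0.0, -0.0, -0.0]
[-0.0275, -0.0192, -0.0, -0.0, -0.0, -0.0]
[-0.0275, -0.0192, -0.0, -0.0, -0.0, -0.0]
[-0.0274, -0.0193, -0.0, -0.0, -0.0, -0.0]
end [ 0.472 -0.384  0.166] [-0.   -0.   -0.01]
```

Request:
carry_out --targets '[0, 0, -0.03, 0, 0, 0, 0, 0, -0.03, 0, 0, 0, -0.028, -0.0195, 0, 0, 0, 0, -0.028, -0.0195, 0, 0, 0, 0, -0.028, -0.0195, 0, 0, 0, 0, -0.028, -0.0195, 0, 0, 0, 0, -0.0275, -0.0195, 0, 0, 0, 0, 0, 0, 0, 0, 0, 0]'

```text
t: 4.68
tcp_pos: [0.4689, -0.3882, 0.165]
ee_rot: [-0.001, 0.655, 0.756, -0.001]
wrist_force: [0.4, 0.2, -2.3]
gripper_width: 0.426
```

Request:
carry_out --targets '[0, 0, 0, 0, 0, 0, 0, 0, 0, 0, 0, 0]'

```text
t: 4.92
tcp_pos: [0.472, -0.3841, 0.1656]
ee_rot: [-0.0, 0.652, 0.758, 0.0]
wrist_force: [-0.3, -0.1, -2.3]
gripper_width: 0.427
```

Run:
```python
from h import *
p,r=pose(); print(p); snap('wrist','w3'); snap('scene','s3')
hsv=cv2.cvtColor(L('w3')['im'],cv2.COLOR_RGB2HSV)
a=cv2.imread('pics/s3.png')[190:320,100:280]; cv2.imwrite('pics/c3.png',cv2.resize(a,None,fx=4,fy=4,interpolation=cv2.INTER_CUBIC))
```

```text
[ 0.47196839 -0.38411584  0.1655752 ]
```

View pics/c3.png

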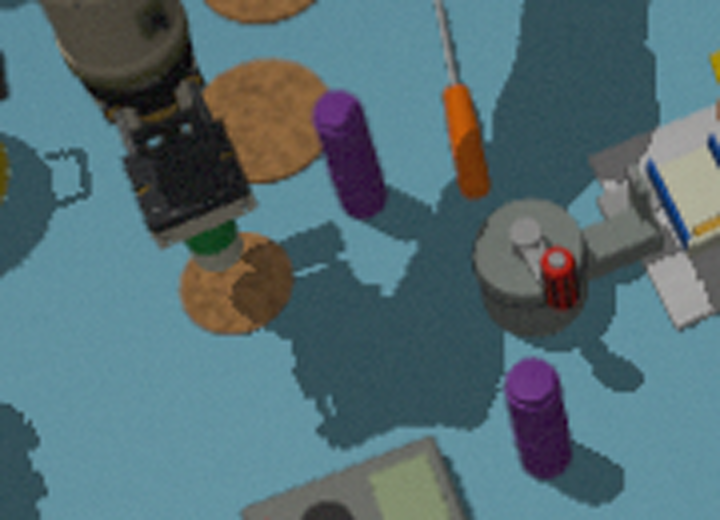

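The bottle hangs above the small coaster, crop (237,285). Lowering 56 mm.

Request:
carry_out --targets '[0, 0, 0.025, 0, 0, 0, 0, 0, 0.02, 0, 0, 0, 0, 0, 0.008, 0, 0, 0, 0, 0, 0.002, 0, 0, 0, 0, 0, 0, 0, 0, 0, 0, 0, 0.001, 0, 0, 0, 0, 0, 0, 0, 0, 0, 0, 0, 0, 0, 0, 0]'

```text
t: 6.02
tcp_pos: [0.4714, -0.3854, 0.1099]
ee_rot: [0.0, 0.653, 0.757, -0.0]
wrist_force: [-0.3, 0.7, -1.2]
gripper_width: 0.424
```

Request:
carry_out --targets '[0, 0, 0.001, 0, 0, 0, 0, 0, 0, 0, 0, 0]'

```text
t: 6.28
tcp_pos: [0.4715, -0.3855, 0.1095]
ee_rot: [0.0, 0.653, 0.757, -0.0]
wrist_force: [-0.7, 0.9, 6.7]
gripper_width: 0.424
```

Request:
carry_out --targets '[0, 0, 0, 0, 0, 0, 0, 0, 0, 0, 0, 0, 0, 0, 0, 0, 0, 0, 0, 0, 0, 0, 0, 0, 0, 0, -0.02, 0, 0, 0, 0, 0, -0.045, 0, 0, 0, 0, 0, -0.05, 0, 0, 0, 0, 0, -0.05, 0, 0, 0]' --gripper 1

```text
t: 7.28
tcp_pos: [0.4711, -0.3852, 0.2751]
ee_rot: [-0.0, 0.653, 0.757, 0.0]
wrist_force: [0.7, -0.7, -0.9]
gripper_width: 1.001
```

Run:
```python
from h import *
p,r=pose(); print(p); snap('scene','s4');snap('side','d4')
a=cv2.imread('pics/s4.png')[190:320,100:280]; cv2.imwrite('pics/c4.png',cv2.resize(a,None,fx=4,fy=4,interpolation=cv2.INTER_CUBIC))
a=cv2.imread('pics/d4.png')[130:230,280:440]; cv2.imwrite('pics/c4b.png',cv2.resize(a,None,fx=4,fy=4,interpolation=cv2.INTER_CUBIC))
# trough approach: plate center (0.455,0.232)
y=np.radians(9); ex=np.array([np.cos(y),np.sin(y)]);ey=np.array([-ex[1],ex[0]]); ax=np.array([.552,-.161])
for o in ((-.035,.402),(-.035,.185),(-.035,.435)): print(o, ax+o[0]*ex+o[1]*ey)
```

```text
[ 0.47112552 -0.38517539  0.27508792]
(-0.035, 0.402) [0.45454425 0.23057551]
(-0.035, 0.185) [0.48849053 0.01624714]
(-0.035, 0.435) [0.44938192 0.26316922]
```

View pics/c4.png

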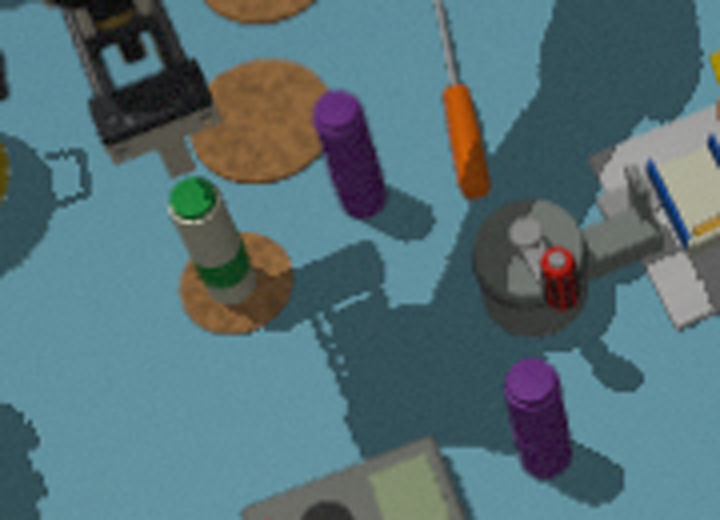

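View pics/c4b.png

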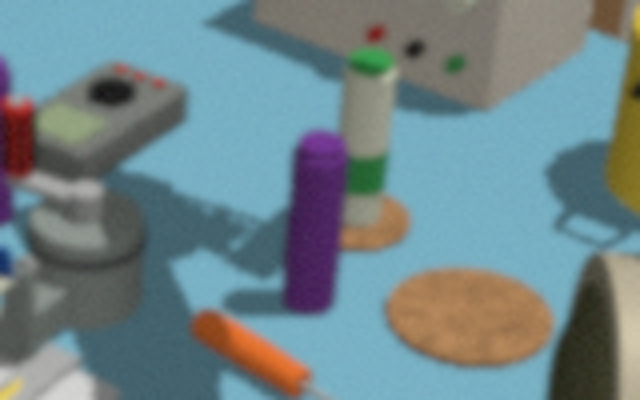

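The bottle stands upright on the coaster, cap at crop (193,197) and foot at (235,295). Next the trough.

Request:
carry_out --targets '[0.0478, -0.0085, -0.004, 0, 0, 0, 0.0478, -0.0085, -0.004, 0, 0, 0, 0.0478, -0.0085, -0.004, 0, 0, 0, 0.0478, -0.0085, -0.004, 0, 0, 0, 0.0478, -0.0085, -0.004, 0, 0, 0, 0.0478, -0.0085, -0.004, 0, 0, 0, 0.0478, -0.0085, 0, 0, 0, 0, 0.0478, -0.0085, 0, 0, 0, 0]' --gripper -1

```text
t: 8.38
tcp_pos: [0.3468, -0.0158, 0.2974]
ee_rot: [0.0, 0.653, 0.757, -0.0]
wrist_force: [0.7, 0.6, -0.5]
gripper_width: 0.186
```

Request:
carry_out --targets '[0.0478, -0.0085, 0, 0, 0, 0, 0.0478, -0.0085, 0, 0, 0, 0, 0.0478, -0.0085, 0, 0, 0, 0, 0.0478, 0.0, 0, 0, 0, 0, 0, 0, 0, 0, 0, 0, 0, 0, 0, 0, 0, 0]'

```text
t: 9.12
tcp_pos: [0.2939, 0.1677, 0.2972]
ee_rot: [-0.0, 0.653, 0.758, -0.001]
wrist_force: [-0.1, -0.8, -0.1]
gripper_width: 0.003
```

Run:
```python
from h import *
p,r=pose(); print(p); snap('wrist','w5')
```

```text
[0.29394277 0.16768834 0.29721368]
```

View pics/w5.png

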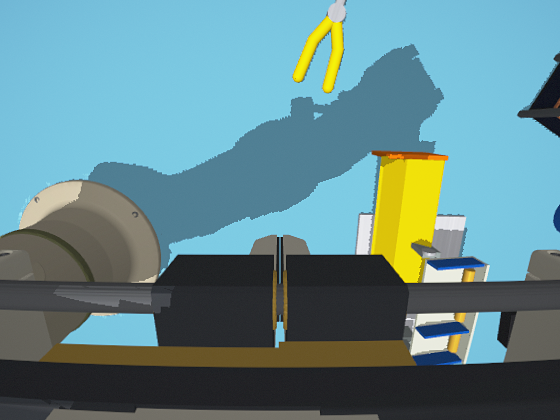

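My dy sign was wrong, so the tool is at x 0.294; this is harmless. The view shows the plate's top edge from (372,153) to (448,157), with clear bench behind it.

Run:
```python
from h import *
a=cv2.imread('pics/w5.png')[130:280,340:500]; cv2.imwrite('pics/c5.png',cv2.resize(a,None,fx=4,fy=4,interpolation=cv2.INTER_CUBIC))
A=atz('w5',(373,152),.077);B=atz('w5',(448,155),.077);print(A,B,np.degrees(np.arctan2(*(B-A)[[1,0]])))
for q in [(372,152),(448,155)]: print(q)
print(tri([('w5',(373,152)),('scene0',(334,182.7))]),tri([('w5',(448,155)),('scene0',(346.3,203.3))]))
```

```text
[0.4015185  0.22801993 0.077     ] [0.49649288 0.23936989 0.077     ] 6.814841740890855
(372, 152)
(448, 155)
(array([0.40677258, 0.230573  , 0.0645492 ]), [np.float64(0.003088461662807674), np.float64(0.003088461662807734)]) (array([0.50043466, 0.2388058 , 0.06973513]), [np.float64(0.0006631634777387017), np.float64(0.0006631634777386834)])
```

View pics/c5.png

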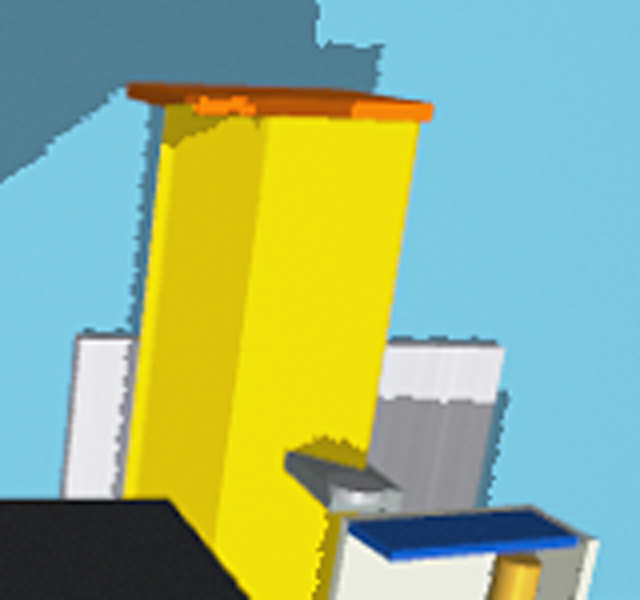

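Run:
```python
from h import *
A=atz('w5',(373,153),.015);B=atz('w5',(448,155),.077);print(A,B,np.degrees(np.arctan2(*(B-A)[[1,0]])),np.linalg.norm((A-B)[:2]))
# base plate far edge, z~? and tray
c=lambda x,y:(340+x/4,130+y/4)
for z in(.003,.006): 
  a=atz('w5',c(78,335),z);b=atz('w5',c(503,345),z);print(a,b,np.degrees(np.arctan2(*(b-a)[[1,0]])),np.linalg.norm(a-b))
s=plan([0.455,0.29,0.20],8.8,5); s=plan([0.455,0.29,0.055],8.8,4,s)
```

```text
[0.42172556 0.22520064 0.015     ] [0.49649288 0.23936989 0.077     ] 10.73093927210641 0.07609809664093946
[0.42577087 0.12983666 0.003     ] [0.596257   0.15120043 0.003     ] 7.142555864129681 0.17181946895191164
[0.42480505 0.13056145 0.006     ] [0.59413188 0.15177995 0.006     ] 7.142555864129695 0.17065111123599755
[0.0196, 0.0354, 0.0194, -0.01, 0.01, -0.07]
[0.0195, 0.0355, 0.0194, -0.01, 0.01, -0.07]
[0.0195, 0.0355, 0.0194, -0.01, 0.01, -0.07]
[0.0194, 0.0355, 0.0195, -0.01, 0.01, -0.07]
[0.0194, 0.0356, 0.0194, -0.01, 0.01, -0.07]
end [0.455 0.29  0.2  ] [ 0.   -0.01 -0.01]
[-0.0, -0.0, 0.0363, 0.0, -0.0, -0.0]
[-0.0, -0.0, 0.0362, 0.0, -0.0, -0.0]
[-0.0, -0.0, 0.0363, 0.0, -0.0, -0.0]
[-0.0001, -0.0001, 0.0362, 0.0, -0.0, -0.0]
end [0.455 0.29  0.055] [ 0.   -0.01 -0.01]
```

Request:
carry_out --targets '[0.0195, 0.035, 0.02, 0, 0, 0, 0.0195, 0.035, 0.02, 0, 0, 0, 0.0195, 0.035, 0.02, 0, 0, 0, 0.0185, 0.035, 0.02, 0, 0, 0, 0.0165, 0.033, 0.018, 0, 0, 0, 0, 0, 0.045, 0, 0, 0, 0, 0, 0.05, 0, 0, 0, 0, 0, 0.05, 0, 0, 0]'

```text
t: 10.18
tcp_pos: [0.4523, 0.2842, 0.0529]
ee_rot: [0.0, 0.654, 0.757, -0.0]
wrist_force: [1.3, 0.1, -0.9]
gripper_width: 0.004
```

Request:
carry_out --targets '[-0.012, 0, 0, 0, 0, 0, -0.012, 0, 0, 0, 0, 0, -0.01, 0, 0, 0, 0, 0, -0.01, 0, 0, 0, 0, 0]'

```text
t: 10.68
tcp_pos: [0.4591, 0.242, 0.0561]
ee_rot: [0.0, 0.653, 0.757, 0.001]
wrist_force: [-1.1, 3.1, 2.5]
gripper_width: 0.004
```

Request:
carry_out --targets '[-0.01, 0, 0, 0, 0, 0, -0.01, 0, 0, 0, 0, 0, -0.01, 0, 0, 0, 0, 0, -0.01, 0, 0, 0, 0, 0, -0.01, 0, 0, 0, 0, 0, -0.01, 0, 0, 0, 0, 0]'

```text
t: 11.42
tcp_pos: [0.4666, 0.1826, 0.0545]
ee_rot: [-0.0, 0.653, 0.758, -0.0]
wrist_force: [-1.8, 2.8, 1.9]
gripper_width: 0.004
```

Run:
```python
from h import *
p,r=pose(); print(p,sensors.get_state()['wrist_force']); snap('scene','s6');snap('side','d6')
a=cv2.imread('pics/s6.png')[150:320,130:390]; cv2.imwrite('pics/c6.png',cv2.resize(a,None,fx=3,fy=3,interpolation=cv2.INTER_CUBIC))
a=cv2.imread('pics/d6.png')[130:300,190:430]; cv2.imwrite('pics/c6b.png',cv2.resize(a,None,fx=3.3,fy=3.3,interpolation=cv2.INTER_CUBIC))
```

```text
[0.46656992 0.18258967 0.0544753 ] [-1.78367343  2.78219903  1.91735606]
```

View pics/c6.png

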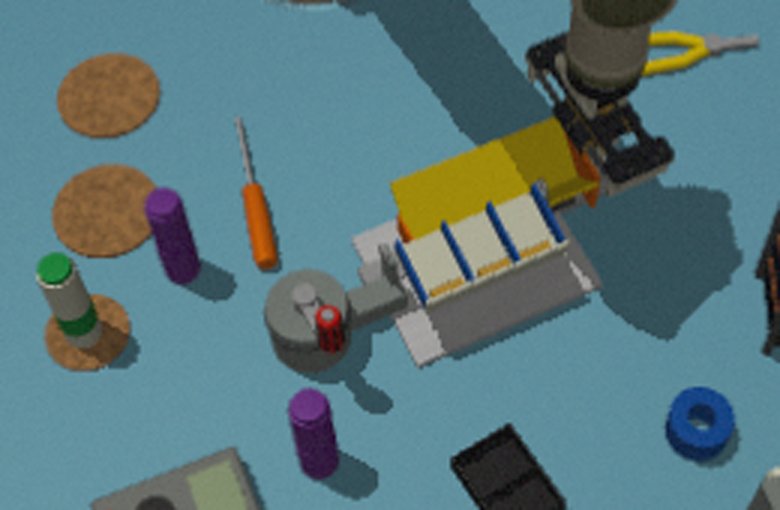

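View pics/c6b.png

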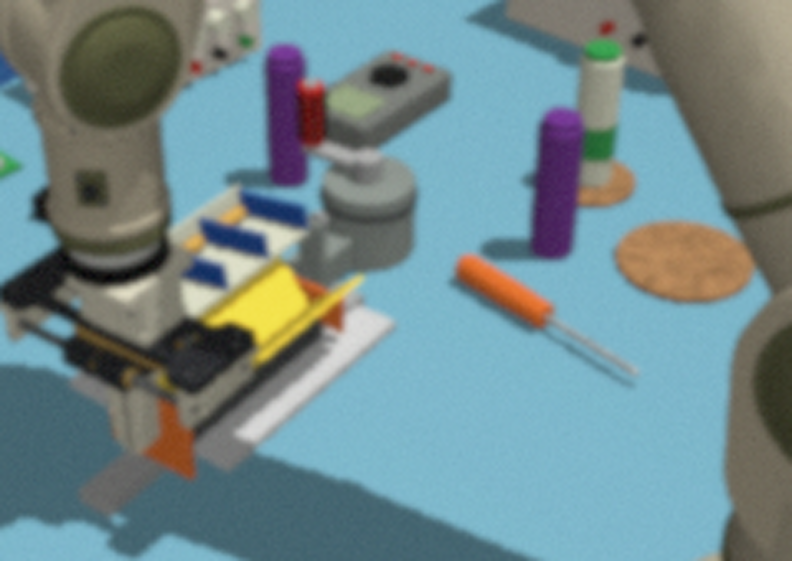

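Trough is moving straight: the plate is now at scene crop (590,180). I'll push on in small steps until it stops.

Request:
carry_out --targets '[-0.008, 0, 0, 0, 0, 0, -0.007, 0, 0, 0, 0, 0, -0.005, 0, 0, 0, 0, 0]'

```text
t: 11.9
tcp_pos: [0.4695, 0.163, 0.0545]
ee_rot: [-0.0, 0.653, 0.757, -0.0]
wrist_force: [-2.2, 2.2, -1.2]
gripper_width: 0.002
```

Request:
carry_out --targets '[-0.004, 0, 0, 0, 0, 0, -0.003, 0, 0, 0, 0, 0, -0.003, 0, 0, 0, 0, 0]'

```text
t: 12.28
tcp_pos: [0.4713, 0.1536, 0.0546]
ee_rot: [-0.0, 0.653, 0.758, 0.0]
wrist_force: [-1.6, 1.8, -0.0]
gripper_width: 0.001
```

Request:
carry_out --targets '[-0.003, 0, 0, 0, 0, 0, -0.003, 0, 0, 0, 0, 0]'

```text
t: 12.52
tcp_pos: [0.4714, 0.1533, 0.0548]
ee_rot: [-0.003, 0.651, 0.759, 0.004]
wrist_force: [-10.6, 23.8, -6.8]
gripper_width: 0.006
```

Stop reached: the tool stood still while the force rose to 24 N. Backing off and rising.

Request:
carry_out --targets '[0.01, 0, 0, 0, 0, 0, 0.015, 0, 0, 0, 0, 0, 0, 0, -0.03, 0, 0, 0, 0, 0, -0.05, 0, 0, 0, 0, 0, -0.055, 0, 0, 0, 0, 0, -0.055, 0, 0, 0, 0, 0, -0.02, 0, 0, 0, 0, 0, 0, 0, 0, 0]' --gripper 0.3

```text
t: 13.52
tcp_pos: [0.4692, 0.1727, 0.266]
ee_rot: [0.001, 0.653, 0.757, 0.001]
wrist_force: [-0.2, -0.2, -0.5]
gripper_width: 0.648
```

Run:
```python
from h import *
print(pose()[0]); snap('side','d7')
a=cv2.imread('pics/d7.png')[130:300,190:430]; cv2.imwrite('pics/c7b.png',cv2.resize(a,None,fx=3.3,fy=3.3,interpolation=cv2.INTER_CUBIC))
plan([.605,-.20,.26],8.4,8)
```

```text
[0.46916147 0.17269184 0.26600992]
[-0.0485, 0.01, 0.0006, 0.01, 0.01, 0.01]
[-0.0485, 0.01, 0.0006, 0.01, 0.01, 0.01]
[-0.0485, 0.01, 0.0006, 0.01, 0.01, 0.01]
[-0.0486, 0.0101, 0.0006, 0.01, 0.01, 0.01]
[-0.0485, 0.0101, 0.0006, 0.01, 0.01, 0.01]
[-0.0485, 0.0101, 0.0006, 0.01, 0.01, 0.01]
[-0.0486, 0.0101, 0.0006, 0.01, 0.01, 0.01]
[-0.0485, 0.01, 0.0007, 0.01, 0.01, 0.01]
end [ 0.605 -0.2    0.26 ] [-0.02 -0.03 -0.03]
```

View pics/c7b.png

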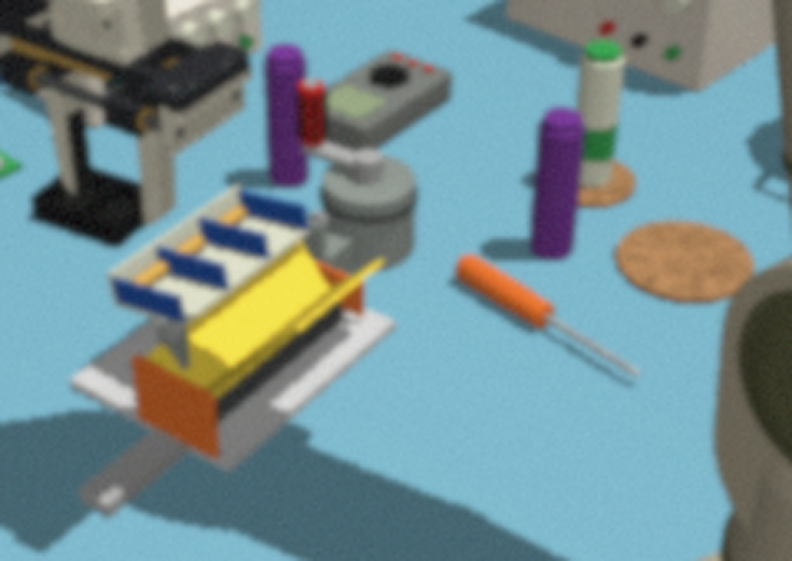

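The trough is home, its orange plate at crop (177,405), with all three spacers still in the tray. On to the sleeve.

Request:
carry_out --targets '[-0.0485, 0.01, 0, 0, 0, 0, -0.0485, 0.01, 0, 0, 0, 0, -0.0485, 0.01, 0, 0, 0, 0, -0.0485, 0.01, 0, 0, 0, 0, -0.0485, 0.01, 0, 0, 0, 0, -0.0485, 0.01, 0, 0, 0, 0, -0.0485, 0.01, 0, 0, 0, 0, -0.0485, 0.01, 0, 0, 0, 0]'

```text
t: 14.58
tcp_pos: [0.6047, -0.2009, 0.2625]
ee_rot: [-0.001, 0.653, 0.758, -0.001]
wrist_force: [0.6, -0.7, 0.9]
gripper_width: 0.649
```

Request:
carry_out --targets '[0, 0, 0, 0, 0, 0, 0, 0, 0, 0, 0, 0]'

```text
t: 14.82
tcp_pos: [0.6043, -0.1985, 0.263]
ee_rot: [-0.001, 0.653, 0.758, -0.0]
wrist_force: [-0.2, -0.8, 0.4]
gripper_width: 0.652
```

Run:
```python
from h import *
print(pose()[0]); snap('wrist','w8')
```

```text
[ 0.60427126 -0.19849027  0.26299421]
```

View pics/w8.png

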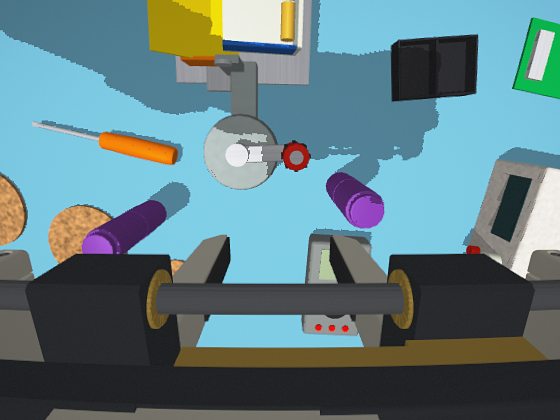

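Sleeve top is seen end-on at (296,156), hub at (237,154); the nearer purple bottle top is at (368,211).

Run:
```python
from h import *
print(atz('w8',(296,156),.151),atz('w8',(237,154),.093),atz('w8',(368,211),.135))
S=tri([('w1',(372,88)),('w2',(503,122)),('w8',(296,156))]);H=tri([('w1',(304,97)),('w2',(310,127)),('w8',(237,154))]);print(S,H); v=S[0]-H[0];print(np.hypot(*v[:2]),np.degrees(np.arctan2(v[1],v[0])))
plan([.611,-.1503,.20],8.4,3)
```

```text
[ 0.61103935 -0.14914309  0.151     ] [ 0.55219227 -0.16067582  0.093     ] [ 0.68999556 -0.19196722  0.135     ]
(array([ 0.61131372, -0.14986134,  0.15291448]), [np.float64(0.00041647693443165715), np.float64(0.0005389585231828722), np.float64(0.0009431170096987033)]) (array([ 0.55259278, -0.16097279,  0.09335294]), [np.float64(0.0004212179394738039), np.float64(0.00021669053755277818), np.float64(0.0004842191540818055)])
0.05976297865831851 10.715078642037497
[0.0153, 0.0046, 0.0212, -0.03, -0.02, 0.06]
[0.0153, 0.0046, 0.0212, -0.03, -0.02, 0.06]
[0.0154, 0.0045, 0.0211, -0.03, -0.02, 0.06]
end [ 0.611  -0.1503  0.2   ] [-0.   -0.01  0.01]
```

Request:
carry_out --targets '[0.0155, 0.0045, 0.021, 0, 0, 0, 0.0155, 0.0045, 0.021, 0, 0, 0, 0.0155, 0.0045, 0.02, 0, 0, 0, 0, 0, 0.03, 0, 0, 0, 0, 0, 0.028, 0, 0, 0, 0, 0, 0.015, 0, 0, 0, 0, 0, 0, 0, 0, 0, 0, 0, 0, 0, 0, 0]'

```text
t: 15.88
tcp_pos: [0.6119, -0.151, 0.1306]
ee_rot: [0.0, 0.653, 0.758, 0.0]
wrist_force: [0.6, -0.7, -0.4]
gripper_width: 0.652
```

Run:
```python
from h import *
print(pose()[0]); snap('wrist','w9')
```

```text
[ 0.61187269 -0.15104355  0.1305647 ]
```

View pics/w9.png

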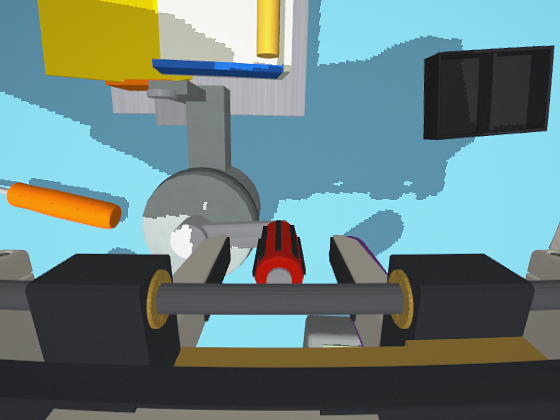

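The sleeve stands centred between the jaws at (279,270). Closing on it.

Request:
carry_out --targets '[0.001, 0, 0.002, 0, 0, 0, 0, 0, 0, 0, 0, 0, 0, 0, 0, 0, 0, 0, 0, 0, 0, 0, 0, 0, 0, 0, 0, 0, 0, 0]' --gripper -1 --grip_force 20

```text
t: 16.55
tcp_pos: [0.6115, -0.1505, 0.1277]
ee_rot: [0.0, 0.653, 0.757, 0.0]
wrist_force: [0.7, 0.1, -0.1]
gripper_width: 0.254
```

```bash
cat > arc.py <<'E'
import numpy as np
k=np.arange(0,88); f=np.radians(2.3+6.75*k); X=np.round(60*np.sin(f),1);Y=np.round(60*np.cos(f),1)
for c in range(10):
    print(c,', '.join(f'{(X[i+1]-X[i])/1e3:.4g}, {(Y[i+1]-Y[i])/1e3:.4g}, 0, 0, 0, 0' for i in range(8*c,8*c+8)))
E
python3 arc.py
```

```text
0 0.007, -0.0007, 0, 0, 0, 0, 0.0069, -0.0016, 0, 0, 0, 0, 0.0067, -0.0023, 0, 0, 0, 0, 0.0064, -0.0031, 0, 0, 0, 0, 0.0059, -0.0038, 0, 0, 0, 0, 0.0055, -0.0045, 0, 0, 0, 0, 0.0049, -0.0051, 0, 0, 0, 0, 0.0042, -0.0056, 0, 0, 0, 0
1 0.0036, -0.0061, 0, 0, 0, 0, 0.0028, -0.0065, 0, 0, 0, 0, 0.0021, -0.0067, 0, 0, 0, 0, 0.0012, -0.007, 0, 0, 0, 0, 0.0004, -0.0071, 0, 0, 0, 0, -0.0004, -0.007, 0, 0, 0, 0, -0.0013, -0.007, 0, 0, 0, 0, -0.002, -0.0067, 0, 0, 0, 0
2 -0.0029, -0.0065, 0, 0, 0, 0, -0.0035, -0.0061, 0, 0, 0, 0, -0.0043, -0.0056, 0, 0, 0, 0, -0.0049, -0.0051, 0, 0, 0, 0, -0.0055, -0.0045, 0, 0, 0, 0, -0.0059, -0.0038, 0, 0, 0, 0, -0.0064, -0.0031, 0, 0, 0, 0, -0.0067, -0.0023, 0, 0, 0, 0
3 -0.0069, -0.0015, 0, 0, 0, 0, -0.007, -0.0007, 0, 0, 0, 0, -0.0071, 0.0002, 0, 0, 0, 0, -0.007, 0.001, 0, 0, 0, 0, -0.0068, 0.0018, 0, 0, 0, 0, -0.0066, 0.0025, 0, 0, 0, 0, -0.0062, 0.0034, 0, 0, 0, 0, -0.0058, 0.004, 0, 0, 0, 0
4 -0.0053, 0.0047, 0, 0, 0, 0, -0.0047, 0.0053, 0, 0, 0, 0, -0.004, 0.0058, 0, 0, 0, 0, -0.0033, 0.0062, 0, 0, 0, 0, -0.0026, 0.0066, 0, 0, 0, 0, -0.0018, 0.0068, 0
[... 521 characters left out ...]
65, -0.0029, 0, 0, 0, 0, 0.0061, -0.0035, 0, 0, 0, 0, 0.0056, -0.0043, 0, 0, 0, 0, 0.0051, -0.0049, 0, 0, 0, 0, 0.0045, -0.0055, 0, 0, 0, 0, 0.0038, -0.0059, 0, 0, 0, 0, 0.0031, -0.0064, 0, 0, 0, 0, 0.0023, -0.0067, 0, 0, 0, 0
8 0.0015, -0.0069, 0, 0, 0, 0, 0.0007, -0.007, 0, 0, 0, 0, -0.0002, -0.0071, 0, 0, 0, 0, -0.001, -0.007, 0, 0, 0, 0, -0.0018, -0.0068, 0, 0, 0, 0, -0.0025, -0.0066, 0, 0, 0, 0, -0.0034, -0.0062, 0, 0, 0, 0, -0.004, -0.0058, 0, 0, 0, 0
9 -0.0047, -0.0053, 0, 0, 0, 0, -0.0053, -0.0047, 0, 0, 0, 0, -0.0058, -0.004, 0, 0, 0, 0, -0.0062, -0.0033, 0, 0, 0, 0, -0.0066, -0.0026, 0, 0, 0, 0, -0.0068, -0.0018, 0, 0, 0, 0, -0.007, -0.0009, 0, 0, 0, 0, -0.0071, -0.0002, 0, 0, 0, 0
```

Request:
carry_out --targets '[0.007, -0.0007, 0, 0, 0, 0, 0.0069, -0.0016, 0, 0, 0, 0, 0.0067, -0.0023, 0, 0, 0, 0, 0.0064, -0.0031, 0, 0, 0, 0, 0.0059, -0.0038, 0, 0, 0, 0, 0.0055, -0.0045, 0, 0, 0, 0, 0.0049, -0.0051, 0, 0, 0, 0, 0.0042, -0.0056, 0, 0, 0, 0]'

```text
t: 17.55
tcp_pos: [0.5774, -0.1071, 0.1276]
ee_rot: [-0.0, 0.653, 0.758, 0.0]
wrist_force: [3.1, -1.0, 0.8]
gripper_width: 0.253
```

```bash
cat > chk.py <<'E'
from h import *
p,r=pose(); v=p[:2]-np.array([.5526,-.161]); print(p,np.hypot(*v),np.degrees(np.arctan2(v[1],v[0])),sensors.get_state()['wrist_force'],np.degrees((r.inv()*tgtR(8.4)).as_rotvec()))
E
python3 chk.py
```

```text
[ 0.57739593 -0.10706909  0.12763619] 0.05935807962151165 65.30834546134355 [ 3.14450801 -1.01981045  0.75020927] [ 0.00519762 -0.00793678  0.09311003]
```

Request:
carry_out --targets '[0.0036, -0.0061, 0, 0, 0, 0, 0.0028, -0.0065, 0, 0, 0, 0, 0.0021, -0.0067, 0, 0, 0, 0, 0.0012, -0.007, 0, 0, 0, 0, 0.0004, -0.0071, 0, 0, 0, 0, -0.0004, -0.007, 0, 0, 0, 0, -0.0013, -0.007, 0, 0, 0, 0, -0.002, -0.0067, 0, 0, 0, 0]'

```text
t: 18.55
tcp_pos: [0.523, -0.1094, 0.1276]
ee_rot: [0.0, 0.653, 0.757, 0.0]
wrist_force: [4.2, -1.0, -0.9]
gripper_width: 0.253
```

Request:
carry_out --targets '[-0.0029, -0.0065, 0, 0, 0, 0, -0.0035, -0.0061, 0, 0, 0, 0, -0.0043, -0.0056, 0, 0, 0, 0, -0.0049, -0.0051, 0, 0, 0, 0, -0.0055, -0.0045, 0, 0, 0, 0, -0.0059, -0.0038, 0, 0, 0, 0, -0.0064, -0.0031, 0, 0, 0, 0, -0.0067, -0.0023, 0, 0, 0, 0]'

```text
t: 19.55
tcp_pos: [0.4929, -0.1541, 0.1276]
ee_rot: [0.0, 0.653, 0.758, 0.001]
wrist_force: [6.0, 1.3, -3.7]
gripper_width: 0.255
```

```bash
python3 chk.py; python3 -c "
from h import *
snap('scene','s10')
a=cv2.imread('pics/s10.png')[150:320,130:390]; cv2.imwrite('pics/c10.png',cv2.resize(a,None,fx=3,fy=3,interpolation=cv2.INTER_CUBIC))"
```

```text
[ 0.4929284  -0.15411995  0.1276407 ] 0.06006692234066367 173.42291869036808 [ 5.99299504  1.3081264  -3.70535406] [ 0.05453489 -0.04086313  0.10570507]
```

View pics/c10.png

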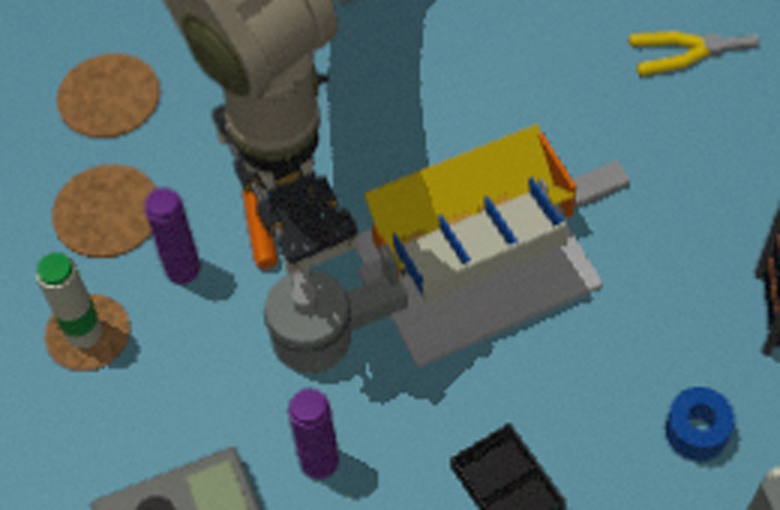

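The tray is tipping and the forces are small (about 6 N radial). Continuing.

Request:
carry_out --targets '[-0.0069, -0.0008, 0, 0, 0, 0, -0.007, -0.0007, 0, 0, 0, 0, -0.0071, 0.0002, 0, 0, 0, 0, -0.007, 0.001, 0, 0, 0, 0, -0.0068, 0.0018, 0, 0, 0, 0, -0.0066, 0.0025, 0, 0, 0, 0, -0.0062, 0.0034, 0, 0, 0, 0, -0.0058, 0.004, 0, 0, 0, 0]'

```text
t: 20.6
tcp_pos: [0.5118, -0.2059, 0.1276]
ee_rot: [-0.0, 0.653, 0.757, -0.0]
wrist_force: [-1.1, 2.5, 2.8]
gripper_width: 0.257
```

Request:
carry_out --targets '[-0.0053, 0.0047, 0, 0, 0, 0, -0.0047, 0.0053, 0, 0, 0, 0, -0.004, 0.0058, 0, 0, 0, 0, -0.0033, 0.0062, 0, 0, 0, 0, -0.0026, 0.0066, 0, 0, 0, 0, -0.0018, 0.0068, 0, 0, 0, 0, -0.0009, 0.007, 0, 0, 0, 0, -0.0002, 0.0071, 0, 0, 0, 0]'

```text
t: 21.6
tcp_pos: [0.5645, -0.2206, 0.1276]
ee_rot: [-0.0, 0.653, 0.757, -0.0]
wrist_force: [-3.4, 1.8, 4.0]
gripper_width: 0.254
```

Request:
carry_out --targets '[0.0007, 0.007, 0, 0, 0, 0, 0.0016, 0.0069, 0, 0, 0, 0, 0.0023, 0.0067, 0, 0, 0, 0, 0.0031, 0.0064, 0, 0, 0, 0, 0.0038, 0.0059, 0, 0, 0, 0, 0.0045, 0.0055, 0, 0, 0, 0, 0.0051, 0.0049, 0, 0, 0, 0, 0.0056, 0.0042, 0, 0, 0, 0]'

```text
t: 22.6
tcp_pos: [0.6071, -0.1869, 0.1275]
ee_rot: [-0.0, 0.653, 0.757, -0.0]
wrist_force: [-5.8, 0.7, 4.4]
gripper_width: 0.252
```

```bash
python3 chk.py
```

```text
[ 0.60714373 -0.18690125  0.12753479] 0.06038123417923558 -25.401697764004858 [-5.75584061  0.71307528  4.39356178] [-0.0340461   0.00940709  0.08346782]
```

Request:
carry_out --targets '[0.0061, 0.0026, 0, 0, 0, 0, 0.0065, 0.0028, 0, 0, 0, 0, 0.0067, 0.0021, 0, 0, 0, 0, 0.007, 0.0012, 0, 0, 0, 0, 0.0071, 0.0004, 0, 0, 0, 0, 0.007, -0.0004, 0, 0, 0, 0, 0.007, -0.0013, 0, 0, 0, 0, 0.0067, -0.002, 0, 0, 0, 0]'

```text
t: 23.6
tcp_pos: [0.6047, -0.1321, 0.1277]
ee_rot: [0.0, 0.653, 0.758, 0.0]
wrist_force: [3.9, -0.9, -0.5]
gripper_width: 0.254
```

Request:
carry_out --targets '[0.0065, -0.0029, 0, 0, 0, 0, 0.0061, -0.0035, 0, 0, 0, 0, 0.0056, -0.0043, 0, 0, 0, 0, 0.0051, -0.0049, 0, 0, 0, 0, 0.0045, -0.0055, 0, 0, 0, 0, 0.0038, -0.0059, 0, 0, 0, 0, 0.0031, -0.0064, 0, 0, 0, 0, 0.0023, -0.0067, 0, 0, 0, 0]'

```text
t: 24.6
tcp_pos: [0.5588, -0.102, 0.1276]
ee_rot: [-0.0, 0.653, 0.758, -0.0]
wrist_force: [2.6, 2.1, 0.7]
gripper_width: 0.257
```

Request:
carry_out --targets '[0.0015, -0.0069, 0, 0, 0, 0, 0.0007, -0.007, 0, 0, 0, 0, -0.0002, -0.0071, 0, 0, 0, 0, -0.001, -0.007, 0, 0, 0, 0, -0.0018, -0.0068, 0, 0, 0, 0, -0.0025, -0.0066, 0, 0, 0, 0, -0.0034, -0.0062, 0, 0, 0, 0, -0.004, -0.0058, 0, 0, 0, 0]'

```text
t: 25.6
tcp_pos: [0.5081, -0.1212, 0.1276]
ee_rot: [0.0, 0.653, 0.757, 0.0]
wrist_force: [4.5, -1.1, -2.0]
gripper_width: 0.255
```

```bash
python3 chk.py
```

```text
[ 0.50809601 -0.12123879  0.1276089 ] 0.059678799427564024 138.22143294850588 [ 4.46743629 -1.09353021 -1.95164999] [0.02200742 0.01432183 0.07410257]
```

Request:
carry_out --targets '[-0.0047, -0.005, 0, 0, 0, 0, -0.0053, -0.0047, 0, 0, 0, 0, -0.0058, -0.004, 0, 0, 0, 0, -0.0062, -0.0033, 0, 0, 0, 0, -0.0066, -0.0026, 0, 0, 0, 0, -0.0068, -0.0018, 0, 0, 0, 0]'

```text
t: 26.35
tcp_pos: [0.4925, -0.1588, 0.1276]
ee_rot: [0.0, 0.653, 0.758, 0.001]
wrist_force: [6.4, 1.4, -2.8]
gripper_width: 0.256
```

Request:
carry_out --targets '[-0.0035, -0.0005, 0, 0, 0, 0, -0.0035, -0.0002, 0, 0, 0, 0]'

```text
t: 26.6
tcp_pos: [0.4926, -0.1657, 0.1276]
ee_rot: [-0.0, 0.653, 0.758, 0.0]
wrist_force: [4.4, 1.9, -1.9]
gripper_width: 0.256
```

```bash
python3 chk.py
```

```text
[ 0.49259732 -0.1656768   0.12760451] 0.06018466402326571 -175.54319811137083 [ 4.41946071  1.89066144 -1.91430681] [ 0.01640078 -0.03933655  0.10677721]
```

At 184.5°. Feeling for the stop in small steps.

Request:
carry_out --targets '[-0.0025, 0.0003, 0, 0, 0, 0, -0.0025, 0.0003, 0, 0, 0, 0]'

```text
t: 26.85
tcp_pos: [0.493, -0.1696, 0.1275]
ee_rot: [-0.001, 0.653, 0.758, 0.0]
wrist_force: [-1.9, 10.6, 3.5]
gripper_width: 0.255
```

Request:
carry_out --targets '[-0.002, 0.0003, 0, 0, 0, 0, -0.002, 0.0003, 0, 0, 0, 0]'

```text
t: 27.1
tcp_pos: [0.4931, -0.1701, 0.1275]
ee_rot: [-0.003, 0.652, 0.759, 0.001]
wrist_force: [-7.0, 22.2, 8.0]
gripper_width: 0.25
```

```bash
python3 chk.py
```

```text
[ 0.49312188 -0.17007485  0.12745078] 0.060166436351812944 -171.3250256204514 [-7.0427672  22.24178362  7.99386413] [-0.13778756 -0.31051258  0.27081971]
```

Stop found at 188.7°: 22 N with no further travel. I'll ease the push and look before letting go.

Request:
carry_out --targets '[0.003, -0.0004, 0, 0, 0, 0, 0, 0, 0, 0, 0, 0]'

```text
t: 27.35
tcp_pos: [0.493, -0.1696, 0.1275]
ee_rot: [-0.001, 0.652, 0.758, 0.0]
wrist_force: [-2.6, 9.5, 3.5]
gripper_width: 0.254
```

```bash
python3 chk.py; python3 -c "
from h import *
snap('scene','s11');snap('side','d11')
a=cv2.imread('pics/s11.png')[150:320,130:390]; cv2.imwrite('pics/c11.png',cv2.resize(a,None,fx=3,fy=3,interpolation=cv2.INTER_CUBIC))
a=cv2.imread('pics/d11.png')[180:300,210:360]; cv2.imwrite('pics/c11b.png',cv2.resize(a,None,fx=5,fy=5,interpolation=cv2.INTER_CUBIC))"
```

```text
[ 0.4930474  -0.16955278  0.12753554] 0.06016363143652039 -171.82722510360486 [-2.63415267  9.54940427  3.51361271] [-0.0960946  -0.12585208  0.20171836]
```

View pics/c11.png

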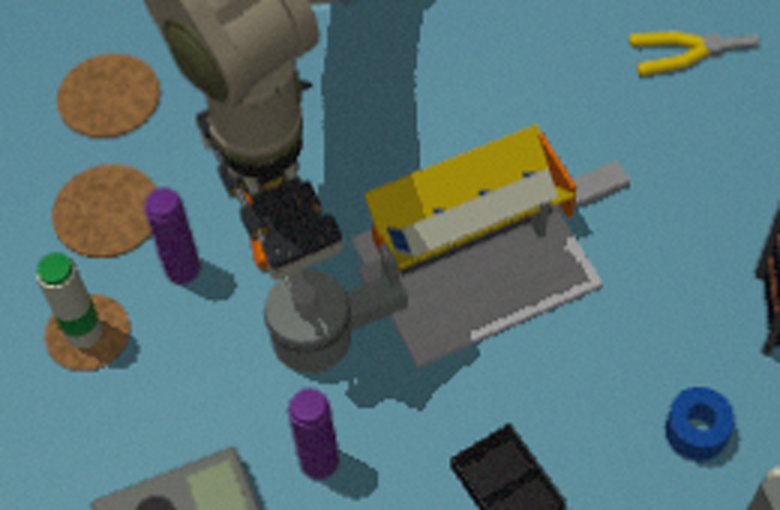

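View pics/c11b.png

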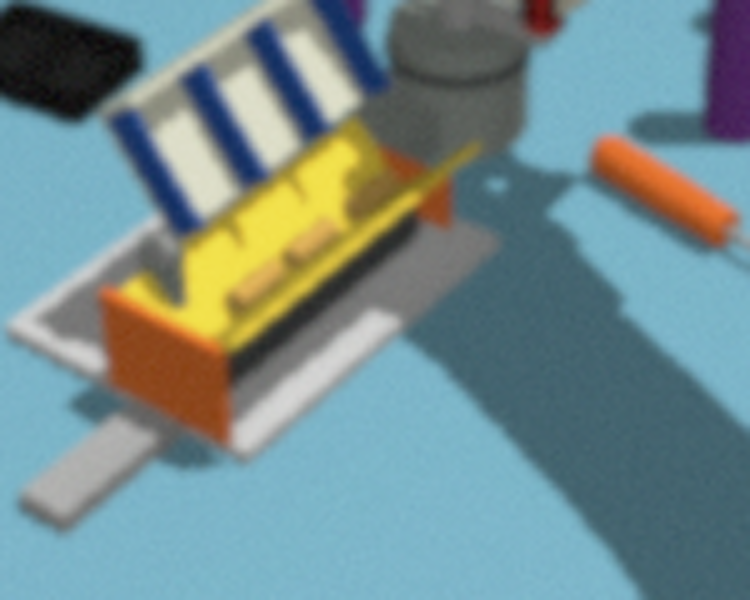

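All three spacers are in the trough: side crop (255,285), (312,242) and a shaded one at (370,195). Easing, letting go, then rising.

Request:
carry_out --targets '[0.0008, 0, 0, 0, 0, 0, 0, 0, 0, 0, 0, 0]'

```text
t: 27.7
tcp_pos: [0.493, -0.1695, 0.1275]
ee_rot: [-0.001, 0.652, 0.758, -0.0]
wrist_force: [-1.3, 6.1, 3.8]
gripper_width: 0.257
```

Request:
carry_out --targets '[0, 0, 0, 0, 0, 0, 0, 0, 0, 0, 0, 0, 0, 0, 0, 0, 0, 0, 0, 0, 0, 0, 0, 0, 0, 0, -0.03, 0, 0, 0, 0, 0, -0.04, 0, 0, 0, 0, 0, -0.05, 0, 0, 0, 0, 0, -0.03, 0, 0, 0]' --gripper 0.3

```text
t: 28.7
tcp_pos: [0.4945, -0.1708, 0.2798]
ee_rot: [0.001, 0.653, 0.757, 0.0]
wrist_force: [0.8, -0.2, 0.6]
gripper_width: 0.651
```

```bash
python3 chk.py; python3 -c "
from h import *
snap('wrist','w12');snap('side','d12')
a=cv2.imread('pics/d12.png')[180:300,210:360]; cv2.imwrite('pics/c12b.png',cv2.resize(a,None,fx=5,fy=5,interpolation=cv2.INTER_CUBIC))"
```

```text
[ 0.49447358 -0.17084948  0.27978633] 0.058955007014961126 -170.38262539330714 [ 0.82093649 -0.18749995  0.55333284] [0.08213861 0.04940563 0.08175899]
```

View pics/w12.png

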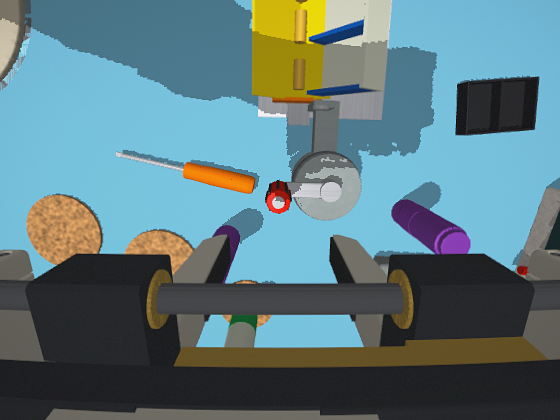

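View pics/c12b.png

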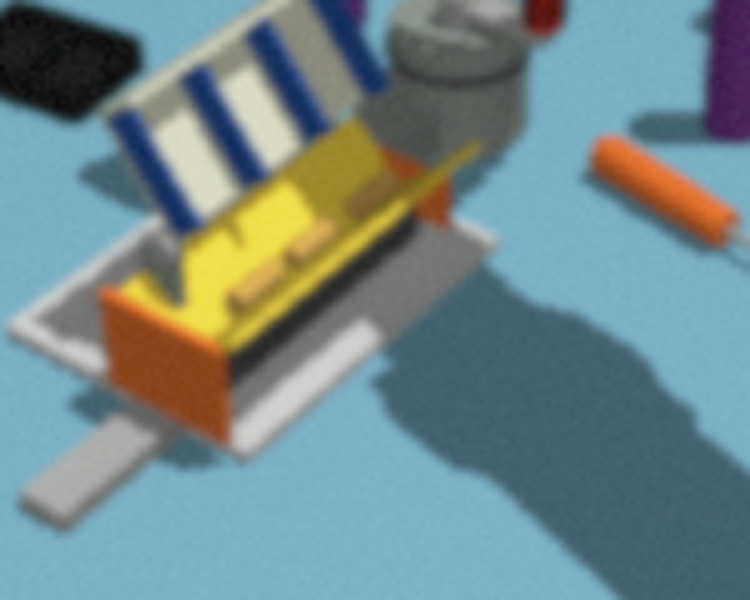

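The sleeve is released at (278,203) and the arm points the far way. One look over the trough for all three spacers.

Request:
carry_out --targets '[0.03, 0, 0, 0, 0, 0, 0.04, 0, 0, 0, 0, 0, 0.04, 0, 0, 0, 0, 0, 0.03, 0, 0, 0, 0, 0, 0, 0, 0, 0, 0, 0, 0, 0, 0, 0, 0, 0]'

```text
t: 29.55
tcp_pos: [0.4733, -0.0333, 0.277]
ee_rot: [-0.0, 0.653, 0.757, -0.0]
wrist_force: [-0.1, -0.4, -0.7]
gripper_width: 0.651
```

```bash
python3 -c "
from h import *
snap('wrist','w13');snap('scene','s13')
a=cv2.imread('pics/w13.png')[60:290,150:400]; cv2.imwrite('pics/c13.png',cv2.resize(a,None,fx=2.5,fy=2.5,interpolation=cv2.INTER_CUBIC))"
```

```text
(no output)
```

View pics/w13.png

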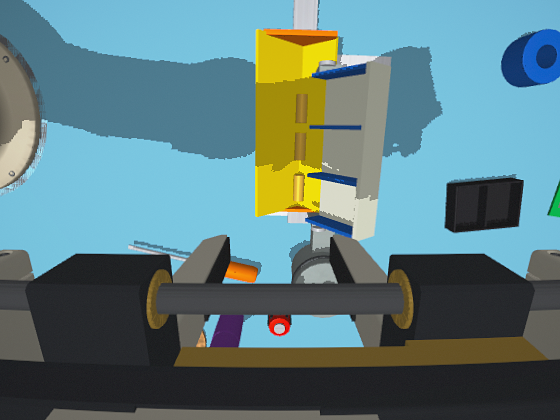

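View pics/s13.png

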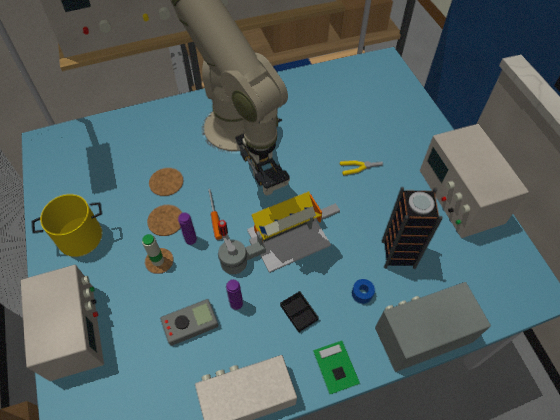

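The wrist view shows three spacers in line along the fold at (301,107), (300,145) and (298,187). The scene view shows the bottle standing on the coaster at (154,253) and the bystanders where they were. Handing in.

```bash
python3 -c "
from station import finish_job
print(finish_job())"
```

```text
the job is handed in; nothing more can be done
None
```

I did all the steps in the order asked and handed the job in at about 30 s; no verdict came back.

- **Bottle:** it stands upright on the 90 mm cork coaster, measured at 89–90 mm across; the other two measured 120 mm. It was moved before the crank turned.
- **Trough:** I pushed it along its rail until it stopped moving and the force rose to about 24 N.
- **Crank:** I held the sleeve the whole way and wound it counter-clockwise about 538°, from 10.7° to 188.7° plus a full turn. It stopped there and the force rose to about 22 N. I eased the push before letting go.
- **Last checks:** the wrist picture shows the three spacers in line along the trough's fold. The scene picture shows the crank at its far stop, the bottle upright and the bystanders where they were. The gripper was clear of everything.

**Disagreements:**
- The starting crank angle read from the pictures (10.7°) was about 2° more than the feeder direction found elsewhere (8.4–8.7°). That is why the turn came to 538° rather than 540°.
- I had one sign wrong in the move towards the trough, so the arm swung about 16 cm off line in x, high over clear bench. Its force readings stayed near zero, and I corrected it from the next picture.

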